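Lock the V-block insert into the bayonet holder

ROBOT

A 6-joint arm with a two-finger parallel gripper is mounted at the origin on a cart in front of the work surface, level with it; the furniture and walls round the work are solid. World frame = base frame: x ahead of the robot, y to its left, z up, the work surface at z = 0. Lengths are in m, angles in rad, forces in N, time in s.
With the tool pointing down it reaches from about 0.375 to 0.925 m from the base axis. Payload 5.7 kg.
Tool frame: the origin (TCP) lies between the finger pads, 19 mm behind the fingertips; this is the grasp point; z points along the fingers, y is the line along which they close (so a half turn about z gives the same grasp; the last joint's range is limited). The gripper opens to 88 mm and grips with 3 to 60 N. Pads are 20 mm wide; open, the fingers measure 115 mm over their backs; the gripper's body (75 mm by 178 mm) begins 61 mm behind the grasp point.
Start: joints at [-1.348, 0.359, 1.51, -0, 1.272, -0.115], TCP at [0.199, -0.566, 0.241] pointing down, gripper open.
Joint ranges: [-2.97, 2.97], [-1.01, 2.36], [0.21, 2.38], [-0.96, 4.11], [0.2, 2.71], [-2.98, 2.98]. Speed limits (rad/s): [2.39, 2.39, 3.14, 3.14, 3.14, 3.14].

INTERFACE

Orientations are given as a unit quaternion [x, y, z, w].
In Python, from bench import move_ptp, servo_line, goto_joints, move_gripper, sleep, inverse_kinematics, capture, PlanningError, close_job, spot_in, silhouettes, current_clock, current_joint_pos, current_qvel, current_joint_torque, current_position, current_orientation, current_force, current_torque, current_finger_gap, current_grip_force gives the robot as it stands. Calls block until the motion is done:
- move_ptp(position, orientation): joint-space move of the TCP to a pose.
- servo_line(position, orientation=None, rate=0.15, contact_N=None): straight line of the TCP; orientation=None keeps the orientation; rate is the mean speed in m/s. With contact_N (N) it stops when the force on the tool has changed by that much, and returns True; else False.
- goto_joints(angles): joint-space move.
- move_gripper(opening): finger opening in m; the grip force is fixed at half the most; returns when the fingers have stopped.
- sleep(seconds).
- inverse_kinematics(position, orientation): joint angles nearest the present ones, or None.
- capture(name): name is "scene" or "top"; returns a dict with "image" (384x512x3 uint8, blue, green, red), "range_z" (384x512 float32, m along the optical axis (not along the pixel's ray), 0 where there is no reading), "intrinsics" (3x3 intrinsics, pixels), "R" (3x3) and "t" (3): a world point X has camera coordinates R X + t. Camera axes: x right, y down, z forward; pixel columns grow to the right and rows downward; lengths in m; the calibration is good to about 2 mm. A picture is of the moment at which its call begins.
A pose or a line that the arm cannot do raises PlanningError and nothing moves.
- close_job(): hands the job in; it is judged then, once.
Trained networks look in the newest picture that a camera, given by its name, has taken for a name from the list of things; names that differ only in an ending like _2 or _b are one class to them, and where a whole thing is asked for, a point or a joint stands for the part that bears it (a point fixed in the world has none). Each returns a list of dicts, best first, with "conf" (0 to 1); they miss things now and then, are a little off and sometimes report something else, mostly with a low value. They report only what shows in the picture. A call takes as long as a camera call. They do not tell look-alikes from the thing itself.
- spot_in(camera, query): "xy" ([column, row] in pixels, amid what is visible of it).
- silhouettes(camera, query): "region" (384x512 bool, what is visible of it) and "xy" ([column, row] in pixels, amid what is visible of it).
Readings, each from a call of its own:
- current_clock(): time.
- current_joint_pos(): joint angles.
- current_qvel(): joint speeds.
- current_joint_torque(): joint torques, N m.
- current_position(): TCP position.
- current_orientation(): TCP orientation.
- current_force(): force on the tool from outside, world axes, zero at the start.
- current_torque(): the same for the moment, N m.
- current_finger_gap(): finger opening in m.
- current_grip_force(): force on a finger pad.
Only numpy, scipy, OpenCV 4.12 (cv2) and the standard library are available. Lean on these libraries where they do the work, as an engineer would, in place of code of your own. Each camera call takes 0.05 s, during which the arm holds its last target. There are 200 camera calls.

TASK

Set up the bench holder for drilling round stock: take the insert with the V-grooved block on top, lower it into the round holder with its two lugs resting on the rim in the open gaps between the hooks, then twist it clockwise (seen from above) until the lugs pass under the hooks and drop into the locking notches. Let go of it there, and leave the round-topped insert standing where it is.

Things in the scene. Friction and masses are not known exactly. Their poses are not given: they have to be found in the camera images.
- vee_insert: Insert to fit: steel, 75 mm high, 0.3-0.6 kg, loose. Origin: underside centre, z up. Tapered foot (radius 26 mm at z=0, 36 at z=20); disc radius 36, z=20 to 30; bar 12 mm wide in y through it, same heights, its ends (lugs) 58 mm out along +x and -x; on top a block 60 in x, 28 in y, z=30 to 75, with a V groove 18 wide, 9 deep along x. Grip across the 28 mm, TCP at z=58. A half turn is the same.
- round_insert: Insert to leave alone: same foot, disc, lugs and height, but topped by a round mushroom-shaped anvil of 42 mm diameter, no V block. Origin: underside centre. The two inserts may stand in either place.
- holder: Grey holder, fixed. Origin: underside centre, z up. Base radius 82 mm; ring wall with bore radius 40, outer radius 62, rim at z=42. Hooks at +x and -x. Lugs can be lowered onto the rim when the insert's x axis is 40 to 130 deg anticlockwise from above (60 is good) of the holder's; insert origin then at z=22 (up to 28 still passes the hooks). Turned clockwise into line, it drops to z=10.
- notch (a point): Middle of the floor of the +x locking notch, 52 mm from the holder's axis, 12 mm below the rim; axes as the holder's. Notch 34 mm wide in y, so a lug is free 12 deg either way. Hook over it: roof z=60 to 66 of the holder, 45 to 70 mm from the axis, y=-28 to 18; back from 63 mm out; solid stop at y=-28 to -17; open towards +y. The -x hook is the same after half a turn.
Things that resemble listed ones, but are neither listed nor needed, are in the scene too. Leave any pink look-alike of the vee_insert alone.

How it is judged:
By the outcome, as a careful person would: the job done as asked, in the order asked, and still so for the second after the job is handed in, with the robot touching nothing.
It also fails if it takes over 46 s, if anything falls off the work surface, if the arm or the gripper's body presses on something with over 40 N, if the wrist force passes 120 N, or if a joint passes its speed limit or range.

## Working session

There is one attempt and no reset: what is moved stays moved. The work goes in short steps, each a Python script; the robot and the scene stay as the last script left them, time stands still between calls to the robot, and variables do not carry over. Pictures are saved under pics/ and viewed, at most 10 in all, crops included, and the job is handed in when it is done.

```bash
mkdir -p pics; cat > h.py <<'E'
import numpy as np, cv2
from bench import *
def cloud(c):
    z=c["range_z"]; K=c["intrinsics"]; v,u=np.mgrid[:z.shape[0],:z.shape[1]]
    P=np.stack([(u-K[0,2])*z/K[0,0],(v-K[1,2])*z/K[1,1],z],-1)
    W=(P-c["t"])@c["R"]; W[z==0]=np.nan
    return W
E
python3 - <<'E'
from h import *
ims=[]
for n in("scene","top"):
    c=capture(n); W=cloud(c); np.savez(f"{n}0.npz",**c); ims.append(c["image"])
    print(n,"cam at",-c["R"].T@c["t"])
    for q in("vee_insert","round_insert","holder","notch"):
        for s in silhouettes(n,q):
            m=s["region"]; p=W[m]; p=p[~np.isnan(p[:,0])]
            print(q,round(s["conf"],2),np.round(s["xy"]),m.sum(),np.nanmedian(p,0).round(3) if len(p) else None, np.percentile(p[:,2],[2,98]).round(3) if len(p) else None)
    cv2.imwrite(f"pics/{n}0.png",cv2.resize(c["image"],(800,600),interpolation=cv2.INTER_CUBIC))
print(current_clock())
E
```

```text
scene cam at [0.00758895 1.14390406 0.83176138]
vee_insert 0.76 [286. 204.] 514 [0.467 0.184 0.035] [0.001 0.075]
vee_insert 0.69 [251. 319.] 1069 [0.341 0.604 0.041] [0.001 0.075]
vee_insert 0.64 [246. 149.] 465 [ 0.739 -0.042  0.037] [-0.001  0.075]
round_insert 0.85 [228. 252.] 743 [0.5  0.44 0.03] [0.001 0.076]
holder 0.67 [297. 180.] 1325 [0.525 0.019 0.031] [0.002 0.066]
notch 0.85 [294. 176.] 1317 [0.525 0.019 0.03 ] [0.001 0.066]
top cam at [-0.43988475  0.30115273  1.27075705]
vee_insert 0.75 [131. 247.] 564 [0.335 0.587 0.042] [0.002 0.077]
vee_insert 0.71 [268. 211.] 518 [0.465 0.169 0.041] [0.004 0.077]
vee_insert 0.61 [327. 144.] 413 [ 0.731 -0.049  0.035] [-0.004  0.076]
round_insert 0.77 [189. 202.] 443 [0.496 0.427 0.032] [0.006 0.078]
holder 0.87 [314. 196.] 1082 [0.542 0.02  0.03 ] [0.    0.068]
notch 0.66 [317. 195.] 1094 [0.542 0.021 0.03 ] [0.    0.069]
0.5
```

View pics/scene0.png

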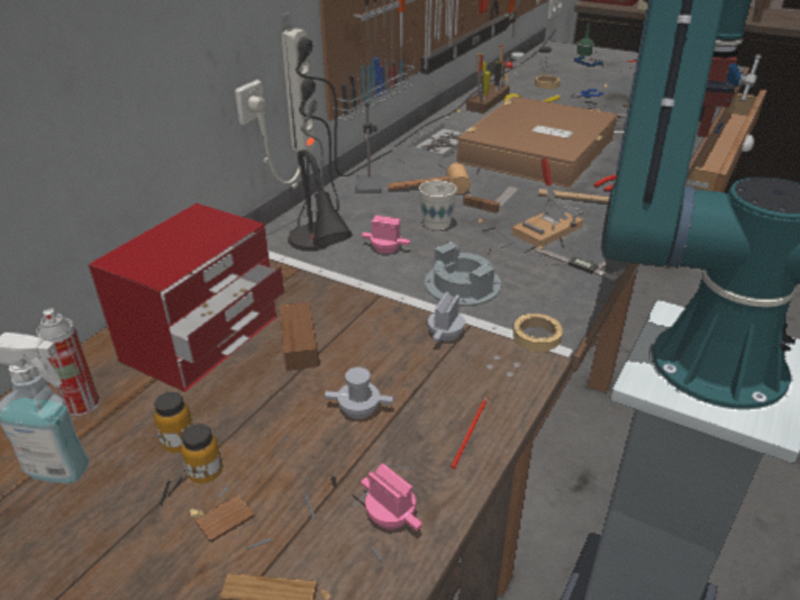

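View pics/top0.png

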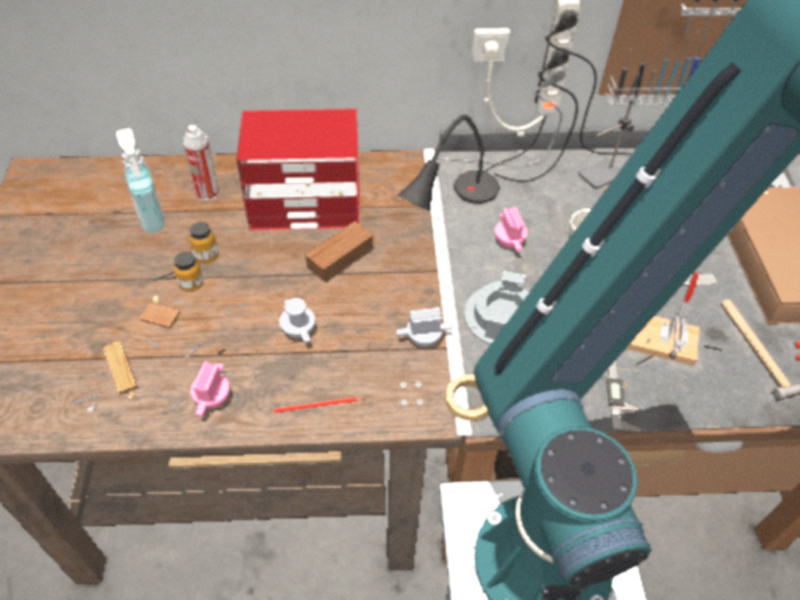

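The grey vee_insert is at about (447,318) in the scene picture and (425,328) in the top one. The round insert is at (358,395) and (297,318). The pink look-alikes are at (385,235) and (390,500). The holder is at (462,275) in the scene picture and is partly hidden by the arm in the top view. Next I fit the poses to the range points.

```bash
cat > fit.py <<'E'
from h import *
from scipy.optimize import least_squares
def box(p,lo,hi):
    lo,hi=np.array(lo)/1e3,np.array(hi)/1e3
    q=np.abs(p-(lo+hi)/2)-(hi-lo)/2
    return np.linalg.norm(np.maximum(q,0),axis=1)+np.minimum(q.max(1),0)
def rz(p,r0,r1,z0,z1):
    r=np.hypot(p[:,0],p[:,1]); return box(np.c_[r,0*r,p[:,2]],[r0,-1e3,z0],[r1,1e3,z1])
def cone(p):
    r=np.hypot(p[:,0],p[:,1])*1e3; z=p[:,2]*1e3
    d=(r-26-z/2)/np.hypot(1,.5)
    return np.maximum(d,np.maximum(-z,z-20))/1e3
def vee(p):
    b=box(p,[-30,-14,30],[30,14,75])
    g=(np.abs(p[:,1])+.066-p[:,2])/2**.5   # groove: |y|<z-66mm
    b=np.maximum(b,-g)
    return np.min([cone(p),rz(p,-36,36,20,30),box(p,[-58,-6,20],[58,6,30]),b],0)
def holder(p):
    ring=np.maximum(rz(p,40,62,0,42),-box(p,[-80,-17,30],[80,17,60]))
    out=[ring]
    for s in(1,-1):
        q=p*[s,s,1]
        out+=[box(q,[45,-28,60],[70,18,66]),box(q,[63,-28,30],[70,18,66]),box(q,[45,-28,30],[70,-17,66])]
    return np.min(out,0)
def local(p,x):
    c,s=np.cos(x[2]),np.sin(x[2]); d=p-[x[0],x[1],x[3]]
    return np.c_[c*d[:,0]+s*d[:,1],-s*d[:,0]+c*d[:,1],d[:,2]]
def fit(P,sdf,xy,yaws=np.arange(0,np.pi,np.pi/9)):
    best=[least_squares(lambda x:sdf(local(P,x)),[*xy,y,0],loss="soft_l1",f_scale=.002,x_scale=[.01,.01,.1,.01]) for y in yaws]
    best.sort(key=lambda r:r.cost); b=best[0]
    res=np.abs(b.fun)
    alt=[r for r in best if abs(np.sin(r.x[2]-b.x[2]))>.1]
    print(len(P),"x,y,z",b.x[[0,1,3]].round(4),"yaw",np.degrees(b.x[2]).round(1)%180,"med res mm",np.median(res)*1e3,"cost",b.cost,"alt",(alt[0].cost,np.degrees(alt[0].x[2])%180) if alt else None)
    return b.x
def pts(W,xy,r,z0,z1=.09):
    p=W.reshape(-1,3); p=p[~np.isnan(p[:,0])]
    return p[(np.hypot(*(p[:,:2]-xy).T)<r)&(p[:,2]>z0)&(p[:,2]<z1)]
E
python3 - <<'E'
from fit import *
cs={n:dict(np.load(n+"0.npz")) for n in("scene","top")}
Ws={n:cloud(c) for n,c in cs.items()}
for nm,sdf,xy,r,z0 in(("vee",vee,[.47,.18],.075,.012),("holder",holder,[.535,.02],.1,.03)):
    S=[pts(Ws[n],xy,r,z0) for n in Ws]
    for n,p in zip(Ws,S): print(nm,n,end=" "); fit(p,sdf,xy)
    print(nm,"both",end=" "); fit(np.vstack(S),sdf,xy)
E
```

```text
vee scene 492 x,y,z [ 0.477   0.1658 -0.0007] yaw 97.2 med res mm 0.9207228029476182 cost 0.0003887604540001689 alt None
vee top 499 x,y,z [4.766e-01 1.665e-01 1.000e-04] yaw 97.3 med res mm 1.2795616449840908 cost 0.0007884198360365105 alt None
vee both 991 x,y,z [ 4.767e-01  1.659e-01 -4.000e-04] yaw 97.3 med res mm 1.032560170692637 cost 0.0012033608522223312 alt None
holder scene 669 x,y,z [ 0.5244 -0.0059 -0.0009] yaw 161.4 med res mm 1.2478832551632795 cost 0.0008699564659419061 alt (np.float64(0.00408292552005181), np.float64(14.588701857624303))
holder top 550 x,y,z [ 5.232e-01 -5.000e-03  4.000e-04] yaw 160.9 med res mm 1.5985088707189172 cost 0.0009516581022446439 alt (np.float64(0.0033634026200997018), np.float64(126.34644322623075))
holder both 1219 x,y,z [ 5.239e-01 -5.700e-03 -4.000e-04] yaw 161.3 med res mm 1.4124909928698721 cost 0.0019002441607211557 alt (np.float64(0.007586798888457266), np.float64(14.063865287871295))
```

```bash
cat >> h.py <<'E'
from scipy.spatial.transform import Rotation as Ro
INS=np.array([.4767,.1659]); INSYAW=97.3
HOL=np.array([.5239,-.0057]); HOLYAW=-18.7
def q(a): return (Ro.from_euler("z",a,degrees=True)*Ro.from_euler("x",180,degrees=True)).as_quat()
def at(xy,z): return [float(xy[0]),float(xy[1]),float(z)]
E
python3 - <<'E'
from h import *
for off in(0,180):
    for xy,z,a in((INS,.2,INSYAW),(INS,.058,INSYAW),(HOL,.2,HOLYAW+60),(HOL,.08,HOLYAW+60),(HOL,.068,HOLYAW)):
        j=inverse_kinematics(at(xy,z),q(a+off)); print(off,a,None if j is None else np.round(j,2))
E
```

```text
0 97.3 [ 0.2   0.27  1.76 -0.    1.11  0.07]
0 97.3 [ 0.2   0.47  1.9  -0.    0.77  0.07]
0 41.3 [-0.14  0.29  1.72 -0.    1.12  0.71]
0 41.3 [-0.14  0.46  1.84 -0.    0.84  0.71]
0 -18.7 [-0.14  0.48  1.85 -0.    0.82  1.75]
180 97.3 None
180 97.3 None
180 41.3 [-0.14  0.29  1.72  0.    1.12 -2.43]
180 41.3 [-0.14  0.46  1.84  0.    0.84 -2.43]
180 -18.7 [-0.14  0.48  1.85  0.    0.82 -1.39]
```

```bash
python3 - <<'E'
from fit import *
move_gripper(.06)
move_ptp(at(INS,.16),q(INSYAW))
print("hit",servo_line(at(INS,.058),rate=.1,contact_N=8), current_position())
move_gripper(0.0)
print("gap",current_finger_gap(),current_grip_force(),current_clock())
servo_line(at(INS,.16),rate=.12)
print("gap",current_finger_gap(),current_force())
move_ptp(at(HOL,.2),q(HOLYAW+60))
print(current_position(),current_clock())
for n in("scene","top"):
    c=capture(n); W=cloud(c); np.savez(n+"1.npz",**c)
    p=pts(W,HOL,.075,.12,.20); p[:,2]-=.142
    print(n,end=" ")
    fit(p[p[:,2]<.035],vee,HOL,[np.radians(41)])
    print("hol",end=" "); fit(pts(W,HOL,.1,.03,.08),holder,HOL,[np.radians(161)])
    cv2.imwrite(f"pics/{n}1.png",cv2.resize(c["image"][100:300,150:410],(780,600),interpolation=cv2.INTER_CUBIC))
print(current_clock())
E
```

```text
hit False [0.47717265 0.165991   0.05845928]
gap 0.027786991154581723 29.931554943323135 5.6667
gap 0.02792437937371767 [-0.45751397 -0.18575976 -3.9639613 ]
[ 0.52305594 -0.00532755  0.19907673] 7.425
scene 278 x,y,z [ 0.522  -0.0043 -0.0014] yaw 41.8 med res mm 1.1323061587197045 cost 0.00029850849255674936 alt None
hol 672 x,y,z [ 0.5243 -0.0058 -0.0007] yaw 161.4 med res mm 1.2667845182339073 cost 0.0009367534548163435 alt None
top 78 x,y,z [ 0.5222 -0.0028 -0.001 ] yaw 41.5 med res mm 0.9686114398398072 cost 7.931752022713783e-05 alt None
hol 263 x,y,z [ 5.222e-01 -4.700e-03 -3.000e-04] yaw 160.1 med res mm 1.50565059727463 cost 0.00048018630942326675 alt None
7.525
```

The insert is held straight, within about 2 mm of the holder axis. I shift it by that offset and lower until it touches.

```bash
python3 - <<'E'
from h import *
C=HOL+[.0014,-.0013]
move_ptp(at(C,.12),q(HOLYAW+60))
print("pre",current_position(),current_force())
h=servo_line(at(C,.076),rate=.04,contact_N=8)
sleep(.2)
print("hit",h,current_position(),current_force(),current_torque(),current_clock(),current_finger_gap())
c=capture("scene"); cv2.imwrite("pics/scene2.png",cv2.resize(c["image"][110:250,220:400],(771,600),interpolation=cv2.INTER_CUBIC))
E
```

```text
pre [ 0.52417201 -0.00581817  0.11938285] [ 0.47786101  0.4933323  -3.43790971]
hit True [ 0.52491989 -0.006984    0.07994653] [-0.30767497  0.2994321   5.86635545] [ 0.03082299 -0.05224726 -0.15088974] 9.0583 0.027934134021917762
```

View pics/scene2.png

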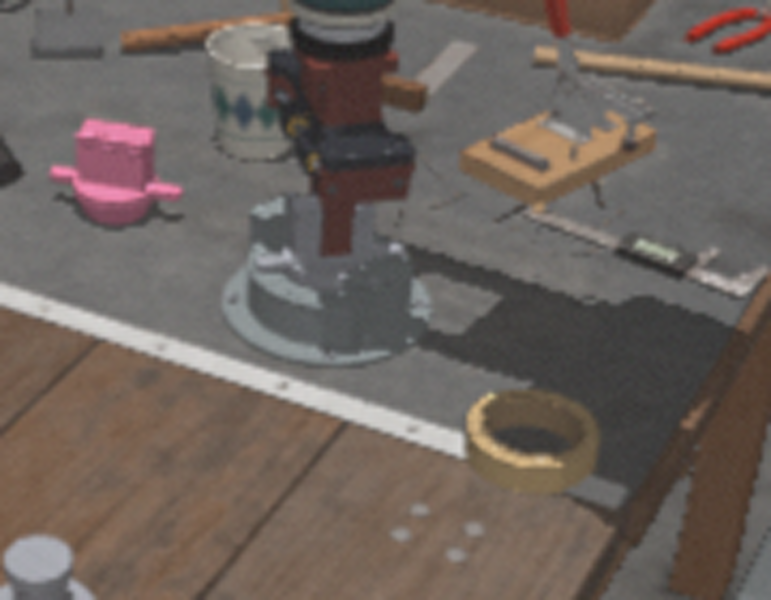

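The insert sits in the bore with its lugs on the rim: TCP z is 0.080 as expected, and the lug shows at (280,260) between the hooks. Next I twist clockwise with almost no load, then lower.

```bash
python3 - <<'E'
from h import *
C=HOL+[.0014,-.0013]
servo_line(at(C,.0815),rate=.02)
ok=True
for a in range(50,-1,-10):
    move_ptp(at(C,.0815),q(HOLYAW+a))
    f,t=current_force(),current_torque()
    print(a,current_position().round(4) if hasattr(current_position(),'round') else current_position(),np.round(f,1),np.round(t,2),current_clock())
    if np.linalg.norm(f)>25 or abs(t[2])>1.5: ok=False; print("STOP"); break
if ok:
    sleep(.2)
    h=servo_line(at(C,.0655),rate=.03,contact_N=9); sleep(.2)
    print("hit",h,current_position(),np.round(current_force(),1),np.round(current_torque(),2),current_clock())
E
```

```text
50 [ 0.5249 -0.0069  0.0812] [-0.3  0.2 -3.8] [ 0.   -0.01 -0.03] 9.6917
40 [ 0.5252 -0.007   0.0814] [-0.4 -0.2 -3.7] [ 0.02  0.03 -0.01] 9.9833
30 [ 0.5253 -0.007   0.0815] [ 0.7 -0.3 -3.7] [-0.   -0.02 -0.02] 10.275
20 [ 0.5253 -0.007   0.0815] [-0.8 -0.  -2.9] [-0.03  0.03  0.  ] 10.5667
10 [ 0.5253 -0.007   0.0815] [ 0.6 -0.1 -3.9] [ 0.    0.02 -0.02] 10.8583
0 [ 0.5253 -0.007   0.0815] [-0.5 -0.5 -3.4] [0.09 0.07 0.03] 11.15
hit True [ 0.5252801  -0.00699452  0.06777502] [1.5 0.2 4.5] [ 0.02 -0.2  -0.1 ] 12.0167
```

It dropped to TCP z 0.068, so the insert origin is at about 10 mm, which is locked. Now I release, retreat and check.

```bash
python3 - <<'E'
from fit import *
C=HOL+[.0014,-.0013]
move_gripper(.05); print(current_finger_gap(),np.round(current_force(),1))
servo_line(at(C,.2),rate=.12)
move_ptp([.40,-.30,.28],q(HOLYAW-30)); sleep(.3)
c=capture("scene"); W=cloud(c)
p=pts(W,HOL,.04,.0,.1); p=p[p[:,2]>.046]
print("vee",end=" "); fit(p,vee,HOL,[np.radians(161)])
print("hol",end=" "); fit(pts(W,[.5,.4],.2,.01),vee,[.5,.44],[0])
cv2.imwrite("pics/scene3.png",cv2.resize(c["image"][110:290,190:400],(700,600),interpolation=cv2.INTER_CUBIC))
print(current_clock(),current_force())
E
```

```text
0.05002687123862473 [ 0.1  0.  -0.7]
vee 257 x,y,z [ 0.5247 -0.005   0.0087] yaw 161.1 med res mm 1.1887060350997194 cost 0.0002960543206620016 alt None
hol 1170 x,y,z [0.5614 0.418  0.0104] yaw 160.5 med res mm 29.903363438195317 cost 0.07398900335140647 alt None
15.425 [0.94337444 0.59974727 0.59937998]
```

View pics/scene3.png

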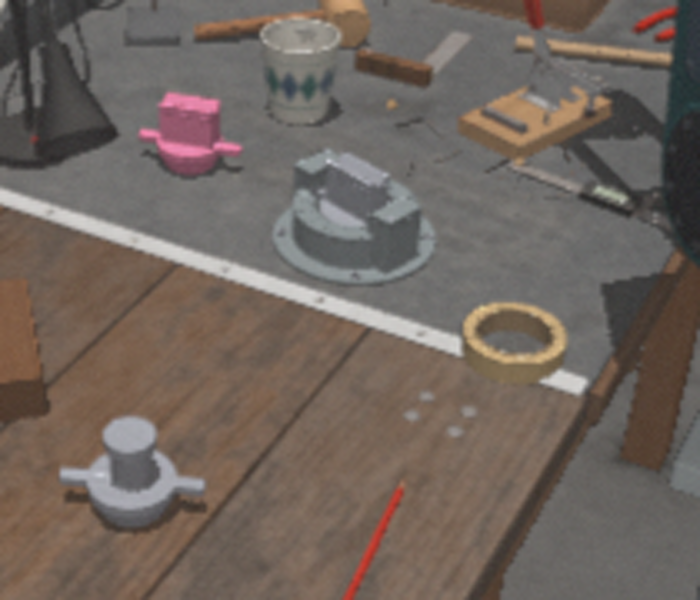

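The vee insert sits in the holder at (355,205), in line with the hooks and down at z of about 9 mm. The round insert at (130,475) is untouched and the arm is clear.

```bash
python3 -c "
from bench import *
print(close_job())"
```

```text
the job is handed in; nothing more can be done
None
```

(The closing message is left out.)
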